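# Stack a battery pack in the assembly jig

### The job

Build the battery pack in the blue jig, one part on another, lengthways along the jig, squarely over one another and flat: first the black tray between the jig's two end stops, then in the tray the purple cell row, on that the orange spacer, then the green cell row, and last the white cover. Take each part from wherever it lies, keep to this order, let go of everything, and leave the yellow tape roll, the red meter and the white cup where they are.

Things in the scene. Friction and masses are not known exactly. Their poses are not given: they have to be found in the camera images.
- tray_c (a point): the black plastic tray: a plain floor 88 long (x) x 44 wide (y) x 10 mm thick with an upright lip 4 mm thick and 8 mm high at each end (18 mm high in all); its long sides have no walls, so grip it by the floor's long edges. Inside, 80 mm between the lips, open at the sides. The point is its centre, half-way up, 9 mm above its underside and 1 mm below its inner floor; x along its length, z up. Both ends alike. About 0.05 kg. Starts lying flat on the table.
- purple_c (a point): a row of two purple battery cells side by side in a black frame, purple on top: 70 long (x) x 44 wide (y) x 21 mm high, about 0.11 kg, its top and underside flat on the frame. The point is its centre, 10.5 mm above its underside; x along its length (and the cells), z up. Both ends are alike. Starts lying flat on the table.
- green_c (a point): a row of two green battery cells side by side in a black frame, green on top: 70 long (x) x 44 wide (y) x 21 mm high, about 0.11 kg, its top and underside flat on the frame. The point is its centre, 10.5 mm above its underside; x along its length (and the cells), z up. Both ends are alike. Starts lying flat on the table.
- spacer_c (a point): the orange insulating spacer, a plain plate 70 long (x) x 44 wide (y) x 10 mm thick, about 0.04 kg. The point is its centre, 5 mm above its underside; x along its length, z up. Both ends alike. Starts lying flat on the table.
- cover_c (a point): the white pack cover, a plain plate 84 long (x) x 44 wide (y) x 12 mm thick with a small grey patch and four screw heads drawn on top, flat below, about 0.04 kg. The point is its centre, 6 mm above its underside; x along its length, z up. Both ends alike. Starts lying flat on the table.
- jig_c (a point): the blue assembly jig, fixed to the table: a plate 122 long (x) x 60 wide (y) x 12 mm high with an aluminium end stop 8 mm thick and 8 mm high across each end, 102 mm between the stops, open at the long sides. The point is the centre of the plate's top face, where the pack is built, 12 mm above the table; x along its length, z up.
- tape: bystander: a roll of yellow tape lying flat, 72 mm across, 19 mm high, loose. Origin at the centre of its underside, z up. Leave it alone.
- meter: bystander: a red pocket meter with a grey-green display and a black dial, 112 long (x) x 58 wide (y) x 26 mm high, loose. Origin at the centre of its underside, z up. Leave it alone.
- cup: bystander: a white plastic cup, 78 mm across, 90 mm high, loose, standing to the left of the parts. Origin at the centre of its underside, z up. Leave it alone.
There are look-alikes about, which are no part of the job. What is shaped like the part that bears spacer_c but pink or turquoise is not meant.

How it is judged:
By the outcome, as a careful person would: the job done as asked, in the order asked, and still so for the second after the job is handed in, with the robot touching nothing.
It also fails if it takes over 131 s, if anything falls off the work surface, if the arm or the gripper's body presses on something with over 40 N, if the wrist force passes 120 N, or if a joint passes its speed limit or range.

### The arm

A 7-joint arm with a two-finger parallel gripper is mounted at the origin on the work surface. World frame = base frame: x ahead of the robot, y to its left, z up, the work surface at z = 0. Lengths are in m, angles in degrees, forces in N, time in s.
With the tool pointing down it reaches from about 0.4 to 0.85 m from the base axis. Payload 6.9 kg.
Tool frame: the origin (TCP) lies at the very end of the fingers, on their centre line; the grasp point (between the pads) lies 19 mm behind it; z points along the fingers, x is the direction in which the jaws open and shut, and the axes are right-handed (so a half turn about z gives the same grasp; the last joint's range is limited). The gripper opens to 85 mm and grips with 20 to 120 N. Pads are 22 mm wide; open, the fingers measure 114 mm over their backs; the gripper's body (76 mm by 85 mm) begins 54 mm behind the grasp point. The pads swing forward as they close: fully open they stand 13 mm farther back than shut.
Start: joints at [6.045, 29.078, -13.613, 85.955, 7.202, 65.827, -8.869], TCP at [0.625, -0, 0.231] pointing down, gripper open.
Joint ranges: [-176.47, 176.47], [-13.61, 117.27], [-81.72, 77.17], [0.22, 143.17], [-87.28, 267.28], [10, 112.55], [-165.47, 165.47]. Speed limits (degrees/s): [136.94, 136.94, 180, 180, 180, 180, 180].

### API

Orientations are given as [roll, pitch, yaw] about the fixed x, y, z axes, in that order (R = Rz(yaw) Ry(pitch) Rx(roll)).
In Python, from cell import ctrl gives the robot as it stands. The module is installed in compiled form; this text tells all that it offers.
- The arm moves only by the tool play_rows, never from a script. Its argument "motion" is a list that holds one entry, the list of rows, each a list of 7 numbers: the turn, a rotation vector about the world's x, y, z in rad, then the shift along the world's x, y, z in cm, then the finger opening in cm, from 0 to 8.54. A call has 1 to 10 rows; each row shifts and turns the commanded pose from where the row before left it; what a row does not reach is not made up. A row lasts 1/8 s, in which the tool goes at most 62.5 mm and 10.7 degrees, less where a joint would pass 70% of its speed; a pose out of reach is approached as far as the arm can. A call with a gripper value outside its range is refused whole. The fingers move at their own pace and stop on an object; "force" is the grip in N (left out, the last holds). Time passes only in rows, so rows that do not move let the fingers close. It gives the time, the measured TCP pose, the force and the opening at its end, in the units of the state.
- ctrl.sense(): the state, without advancing time (a new reading comes with each control period).
- ctrl.snapshot(name): name is "scene" or "side" or "wrist"; returns a dict with "image" (420x560x3 uint8, blue, green, red), "mtx" (3x3 intrinsics, pixels), "k1" (the pictures are not rectified: a ray, as slopes to the right and down, at radius r is drawn at 1 + k1 r^2 times it, then the intrinsics apply), "world_to_cam" (4x4, takes a point from world to camera coordinates). Camera axes: x right, y up, looking along -z (the intrinsics and any distortion apply to the point x, -y, -z); pixel columns grow to the right and rows downward; lengths in m; the calibration is good to about 2 mm. A picture is of the moment at which its call begins. There is no depth.
- ctrl.sign_off(): hands the job in, once; it reports no verdict.
The state is a dict: "t": time; "joints": joint angles; "qd": joint speeds; "joint_torque": joint torques, N m; "ee_pos": TCP position; "tool_rot": TCP orientation; "force": force on the tool from outside, world axes, zero at the start; "ft_torque": the same for the moment, N m; "opening": opening from 0.0 (shut) to 1.0 (fully open).
Only numpy, scipy, OpenCV 4.12 (cv2) and the standard library are available. Lean on these libraries where they do the work, as an engineer would, in place of code of your own. Each camera call takes 0.05 s, during which the arm holds its last target. There are 200 camera calls.

## Working session

There is one attempt and no reset: what is moved stays moved. The work goes in short steps, Python scripts to look and compute and a tool call to move; the robot and the scene stay as the last step left them, time stands still between calls to the robot, and variables do not carry over. Pictures are saved under pics/ and viewed, about 12 in all and at most 16, crops included, and the job is handed in when it is done.

Besides the shell and the picture viewer there is one more tool, called after "Request:" by a JSON object that holds its "op" and its "data", one argument or row to a line. play_rows: Moves the arm, as the interface text tells. Its arguments: {"type":"object","properties":{"motion":{"type":"array","items":{"type":"array","items":{"type":"array","items":{"type":"number"}}}},"force":{"type":"number"}},"required":["motion"]}

```bash
mkdir -p pics
cat > h.py <<'E'
import numpy as np, cv2
from cell import ctrl
def snap(n,f=None):
    s=ctrl.snapshot(n)
    if f: cv2.imwrite('pics/'+f,s['image'])
    return s
def ray(s,uv):
    uv=np.array(uv,float).reshape(-1,2); K=np.array(s['mtx'])
    d=np.c_[(uv[:,0]-K[0,2])/K[0,0],(uv[:,1]-K[1,2])/K[1,1]]
    u=d.copy()
    for _ in range(30): u=d/(1+s['k1']*(u**2).sum(1,keepdims=True))
    T=np.array(s['world_to_cam']); R=T[:3,:3]
    return -R.T@T[:3,3], np.c_[u[:,0],-u[:,1],-np.ones(len(u))]@R
def plane(s,uv,z):
    c,d=ray(s,uv); return c+d*((z-c[2])/d[:,2])[:,None]
def proj(s,P):
    P=np.array(P,float).reshape(-1,3);T=np.array(s['world_to_cam']);K=np.array(s['mtx'])
    q=P@T[:3,:3].T+T[:3,3]; u=np.c_[q[:,0]/-q[:,2],-q[:,1]/-q[:,2]]
    u=u*(1+s['k1']*(u**2).sum(1,keepdims=True)); return u*[K[0,0],K[1,1]]+[K[0,2],K[1,2]]
E
python3 - <<'E'
from h import *
ims=[snap(n) for n in("scene","side","wrist")]
for s,n in zip(ims,("scene","side","wrist")):
    cv2.imwrite(f'pics/{n}0.png',s['image']); c,d=ray(s,[279.5,209.5]); print(n,c.round(3),d.round(2),s['k1'],s['mtx'][0][0])
print({k:np.round(v,3) for k,v in ctrl.sense().items()})
E
```

```text
scene [1.16  0.348 1.043] [[-0.52 -0.18 -0.84]] -0.11598287212908838 507.3356079745598
side [ 0.404 -0.503  0.536] [[ 0.18  0.77 -0.61]] -0.054084947518984364 380.4464526334961
wrist [0.625 0.085 0.373] [[ 0.   -0.34 -0.94]] -0.03182770931674529 293.47738841982414
{'t': np.float64(0.15), 'joints': array([  6.046,  29.113, -13.609,  85.996,   7.202,  65.828,  -8.869]), 'qd': array([ 0.017, -0.131, -0.045, -0.265, -0.059,  0.039, -0.115]), 'joint_torque': array([-1.0000e-03, -6.2101e+01, -2.1890e+00, -2.4984e+01,  1.3000e-02,
        9.0000e-03,  0.0000e+00]), 'ee_pos': array([ 0.625, -0.   ,  0.231]), 'tool_rot': array([ 1.79998e+02,  7.90000e-02, -2.00000e-03]), 'force': array([-0.283,  0.596, -0.011]), 'ft_torque': array([0.054, 0.01 , 0.011]), 'opening': np.float64(1.0)}
```

View pics/scene0.png

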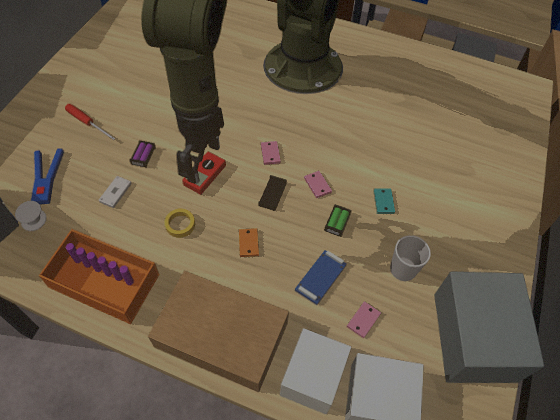

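View pics/side0.png

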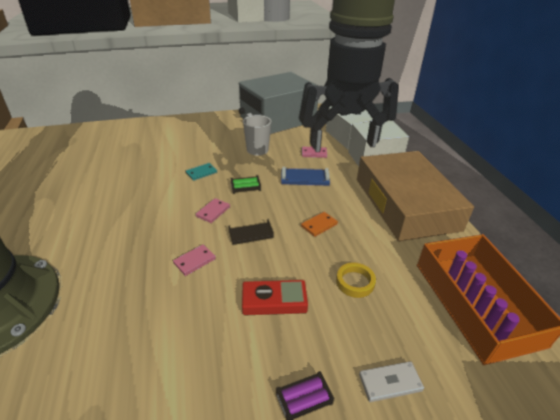

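Scene view: purple row (143,153), cover (115,192), tape (180,223), orange spacer (248,241), black tray (272,193), green row (338,220), jig (320,277), meter (205,172), cup (409,258). Pink plates are at (271,152), (318,184) and (365,319), and a turquoise one at (384,200). The orange bin at (100,275) and the purple cells in it aren't parts. Next I measure from both views.

```bash
cat >> h.py <<'E'
RG={'purple':((135,90,40),(165,255,255)),'green':((45,120,60),(75,255,255)),'orange':((5,150,80),(16,255,255)),
 'jig':((105,120,40),(125,255,255)),'black':((0,0,0),(180,255,55)),'white':((0,0,130),(180,50,255))}
def blob(s,col,uv,z,rad=60):
    """contour of colour blob nearest pixel uv -> centre, yaw, size on plane z"""
    hsv=cv2.cvtColor(s['image'],cv2.COLOR_BGR2HSV); m=cv2.inRange(hsv,*map(np.array,RG[col]))
    m=cv2.morphologyEx(m,cv2.MORPH_CLOSE,np.ones((5,5)))
    mm=np.zeros_like(m); cv2.circle(mm,tuple(int(v) for v in uv),rad,255,-1); m&=mm
    cs=[c for c in cv2.findContours(m,0,1)[0] if cv2.contourArea(c)>25]
    if not cs: return None
    c=max(cs,key=cv2.contourArea)
    P=plane(s,c.reshape(-1,2),z)[:,:2]*1000
    (cx,cy),(w,h),a=cv2.minAreaRect(P.astype(np.float32))
    if w<h: w,h,a=h,w,a+90
    return np.round([cx,cy,w,h,(a+90)%180-90],1)
E
python3 - <<'E'
from h import *
a=snap('scene');b=snap('side')
for n,c,z,p,q in [('tray','black',.012,(272,193),(251,233)),('purple','purple',.021,(143,153),(305,393)),('spacer','orange',.01,(248,241),(320,223)),
 ('green','green',.021,(338,220),(246,184)),('cover','white',.012,(115,192),(392,381)),('jig','jig',.012,(320,277),(305,177))]:
    print(n,blob(a,c,p,z,26 if n!='jig' else 40),blob(b,c,q,z,30))
    for s,u in((a,p),(b,q)): print('   ',plane(s,u,z).round(3))
def up(s,u,r): 
    i=s['image'][u[1]-r:u[1]+r,u[0]-r:u[0]+r]; return cv2.resize(i,(260,260),interpolation=2)
cv2.imwrite('pics/crop.png',np.vstack([np.hstack([up(a,p,22) for p in((272,193),(143,155),(248,241))]),np.hstack([up(a,p,r) for p,r in(((338,220),22),((115,192),22),((320,277),35))])]))
E
```

```text
tray [483.1  94.6  96.8  45.    3.6] [484.   87.3  84.1  43.6   3.5]
    [[0.485 0.094 0.012]]
    [[0.483 0.086 0.012]]
purple [ 497.7 -266.8   59.6   36.1    8.9] [ 500.4 -271.    59.5   36.3    8.9]
    [[ 0.503 -0.262  0.021]]
    [[ 0.501 -0.269  0.021]]
spacer [634.1  94.8  74.2  43.3  26.1] [633.2  90.9  74.3  50.4  25.3]
    [[0.632 0.093 0.01 ]]
    [[0.635 0.091 0.01 ]]
green [496.9 269.2  56.4  36.1  -1. ] [498.8 262.2  59.9  38.3  -0.9]
    [[0.502 0.271 0.021]]
    [[0.499 0.254 0.021]]
cover [ 629.6 -273.9   83.4   41.9   -1.5] [ 630.2 -273.9   83.4   46.9   -1.7]
    [[ 0.634 -0.269  0.012]]
    [[ 0.631 -0.275  0.012]]
jig [652.3 279.5 118.3  57.8 -14. ] [651.7 273.1 109.1  58.4 -15.3]
    [[0.656 0.279 0.012]]
    [[0.651 0.269 0.012]]
```

View pics/crop.png

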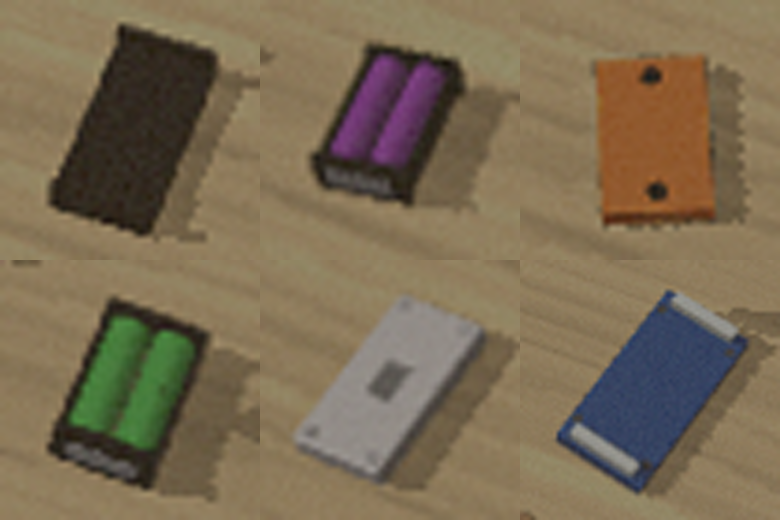

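Each part matches its description: the spacer is the orange plate with two dots, with the pink and turquoise ones rejected, and the purple row is the framed one outside the bin. The jig crop shows both its end stops. I'll hover over the tray.

Request:
{"op": "play_rows", "data": {
  "motion": [
    [[0,0,-0.168,-1.57,1.0,-0.34,8.5],[0,0,-0.168,-1.57,1.0,-0.34,8.5],[0,0,-0.168,-1.57,1.0,-0.34,8.5],[0,0,-0.168,-1.57,1.0,-0.34,8.5],[0,0,-0.168,-1.57,1.0,-0.34,8.5],[0,0,-0.168,-1.57,1.0,-0.34,8.5],[0,0,-0.168,-1.57,1.0,-0.34,8.5],[0,0,-0.168,-1.57,1.0,-0.34,8.5],[0,0,-0.168,-1.57,1.0,-0.34,8.5],[0,0,0,0,0,0,8.5]]
  ],
  "force": 40
}}

```text
t: 1.5
ee_pos: [0.4827, 0.0909, 0.2006]
tool_rot: [180.0, 0.0, -86.4]
force: [0.3, 0.1, 0.7]
opening: 0.994
```

Run:
```python
from h import *
s=snap('wrist','w1.png'); st=ctrl.sense(); print(st['ee_pos'].round(4),st['tool_rot'].round(2),st['joints'].round(0))
u=proj(s,[.484,.090,.012])[0]; print(u,blob(s,'black',u,.010,95))
```

```text
[0.4838 0.0902 0.2009] [-1.7998e+02 -1.0000e-02 -8.6350e+01] [-18.  19.   7. 108.  -3.  53. -97.]
[279.80494029 180.30956909] [481.1  94.3  61.4  39.8   4.4]
```

View pics/w1.png

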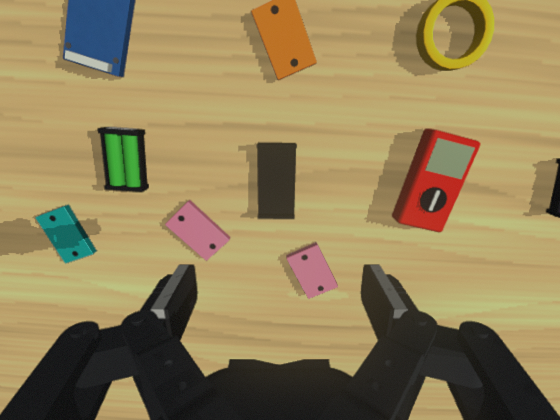

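Wrist view: the tray is at (277,181), lengthways up the picture. The fingers will come down at its left and right edges, clear of the pink plates at (197,230) and (311,270).

Run:
```python
from h import *
RG['black']=((0,0,0),(180,255,75))
s=snap('wrist'); print(ray(s,[0,0])[0])
for z in(.004,.010,.018): print(z,blob(s,'black',(277,181),z,52))
print(blob(s,'orange',(284,38),.010,60),blob(s,'green',(124,159),.021,40))
g=cv2.cvtColor(s['image'],6); print(g[181,250:305:2],g[136:226:3,277])
```

```text
[0.56803978 0.09604307 0.34305767]
0.004 [480.1  94.2  90.7  43.3   3.4]
0.01 [481.7  94.3  89.1  42.5   3.4]
0.018 [483.8  94.3  87.   41.5   3.4]
[633.2  95.1  71.4  43.9  25.9] [498.2 265.8  58.7  36.1  -0.9]
[123 124 125 123  50  51  50  51  50  50  51  50  50  52  51  50  51  51
  50  51  51  50  93 153 153 154 153 154] [166 166 154  51  53  51  52  52  52  52  51  50  51  51  49  50  52  50
  51  52  52  52  51  53  51  53  50  51 140 170]
```

Request:
{"op": "play_rows", "data": {
  "motion": [
    [[0,0,-0.004,-0.05,0.41,-4.0,8.5],[0,0,0,0,0,-5.0,8.5],[0,0,0,0,0,-5.0,8.5],[0,0,0,0,0,-3.5,8.5],[0,0,0,0,0,-2.0,8.5],[0,0,0,0,0,-0.8,8.5],[0,0,0,0,0,0,8.5],[0,0,0,0,0,0,6.0],[0,0,0,0,0,0,4.5],[0,0,0,0,0,0,4.5]]
  ],
  "force": 30
}}

```text
t: 2.85
ee_pos: [0.4835, 0.0942, -0.0018]
tool_rot: [-179.9, 0.0, -86.8]
force: [-0.2, -0.7, 0.6]
opening: 0.526
```

Request:
{"op": "play_rows", "data": {
  "motion": [
    [[0,0,0,0,0,0,3.5],[0,0,0,0,0,0,3.5],[0,0,0,0,0,0,3.5],[0,0,0,0,0,0,3.5]]
  ],
  "force": 30
}}

```text
t: 3.35
ee_pos: [0.4835, 0.0942, -0.0017]
tool_rot: [-179.9, 0.0, -86.9]
force: [-0.5, -0.1, 5.1]
opening: 0.506
```

Run:
```python
from h import *
s=snap('side'); st=ctrl.sense(); print(st['ee_pos'].round(4),st['tool_rot'].round(2),st['force'].round(1),st['opening'])
cv2.imwrite('pics/s1.png',cv2.resize(s['image'][150:300,170:350],(720,600),interpolation=2))
```

```text
[ 0.4835  0.0942 -0.0017] [-1.7994e+02  1.0000e-02 -8.6850e+01] [-1.   0.4  5.2] 0.5045296520087594
```

View pics/s1.png

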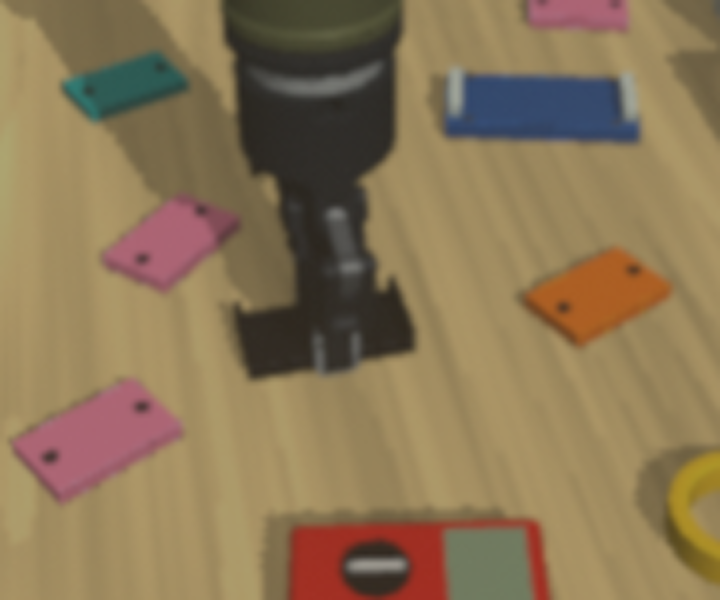

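Gripped at about 43 mm, and the side view shows the fingers at the tray's middle. I'll lift and go beside the jig to measure it.

Request:
{"op": "play_rows", "data": {
  "motion": [
    [[0,0,0,0,0,2.0,3.5],[0,0,0,0,0,5.0,3.5],[0,0,0,0,0,5.0,3.5],[0,0,-0.05,1.5,3.0,5.0,3.5],[0,0,-0.05,2.0,4.0,3.0,3.5],[0,0,-0.05,2.0,4.0,0,3.5],[0,0,-0.05,2.0,4.0,0,3.5],[0,0,-0.05,1.5,3.0,0,3.5],[0,0,-0.05,0.6,0.1,0,3.5],[0,0,0,0,0,0,3.5]]
  ]
}}

```text
t: 4.65
ee_pos: [0.5791, 0.2752, 0.1972]
tool_rot: [180.0, -0.0, -104.0]
force: [1.2, -0.3, -0.8]
opening: 0.5
```

```bash
cat >> h.py <<'E'
RG['black']=((0,0,0),(180,255,75))
E
python3 - <<'E'
from h import *
s=snap('wrist','w2.png'); st=ctrl.sense(); print(st['ee_pos'].round(4),st['tool_rot'].round(2),st['opening'],ray(s,[0,0])[0])
u=proj(s,[.652,.276,.012])[0]; print(u,blob(s,'jig',u,.012,130),blob(s,'jig',u,.0,130))
E
```

```text
[0.5789 0.2747 0.1974] [ 1.7998e+02 -5.0000e-02 -1.0400e+02] 0.506956027755847 [0.66110913 0.25519549 0.33937984]
[261.57562228 118.22606541] [652.1 280.6 117.9  57.4 -14.1] [651.8 281.6 122.2  59.5 -14.1]
```

View pics/w2.png

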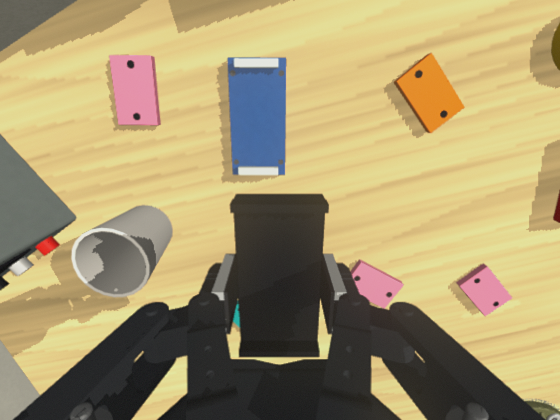

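Wrist view: the jig is at (257,116) with its stops at (256,62) and (258,171), and the held tray is square in the jaws. Next I place the tray.

Request:
{"op": "play_rows", "data": {
  "motion": [
    [[0,0,-0.002,2.5,0.2,0,3.5],[0,0,0,3.0,0.2,0,3.5],[0,0,0,1.81,0.18,-1.0,3.5],[0,0,0,0,0,-4.0,3.5],[0,0,0,0,0,-5.0,3.5],[0,0,0,0,0,-4.0,3.5],[0,0,0,0,0,-2.5,3.5],[0,0,0,0,0,-1.4,3.5],[0,0,0,0,0,-0.7,3.5],[0,0,0,0,0,0,3.5]]
  ]
}}

```text
t: 5.95
ee_pos: [0.6525, 0.2808, 0.0122]
tool_rot: [-180.0, 0.0, -104.2]
force: [0.2, -0.4, -1.9]
opening: 0.505
```

Run:
```python
from h import *
st=ctrl.sense(); print(st['ee_pos'].round(4),st['tool_rot'].round(2),st['force'].round(1),st['opening'])
```

```text
[0.6525 0.2808 0.0122] [-1.7997e+02  2.0000e-02 -1.0416e+02] [ 0.2 -0.4 -1.9] 0.5046603896842985
```

Request:
{"op": "play_rows", "data": {
  "motion": [
    [[0,0,0,0,0,-0.15,3.5],[0,0,0,0,0,0,3.5],[0,0,0,0,0,0,5.0],[0,0,0,0,0,0,6.5],[0,0,0,0,0,0.3,8.0],[0,0,0,0,0,2.0,8.0],[0,0,0,0,0,5.0,8.0],[0,0,0,-3.0,-0.2,6.0,8.0],[0,0,0,-4.3,-0.4,5.5,8.0],[0,0,0,0,0,0,8.0]]
  ]
}}

```text
t: 7.2
ee_pos: [0.5861, 0.2767, 0.1951]
tool_rot: [-179.6, 0.4, -104.1]
force: [1.6, -0.1, -0.4]
opening: 0.937
```

Run:
```python
from h import *
s=snap('wrist'); st=ctrl.sense(); print(st['ee_pos'].round(4),st['tool_rot'].round(2),st['opening'],st['force'])
cv2.imwrite('pics/w3.png',cv2.resize(s['image'][30:210,180:340],(640,720)[::1],interpolation=2)[:600])
for z in(.012,.022,.030): print(blob(s,'black',(257,116),z,60),blob(s,'jig',(257,116),z,130))
```

```text
[0.5863 0.2761 0.1925] [-179.75    0.25 -104.12] 0.9398983109431651 [0.34080725 0.34680361 0.30065587]
[652.2 283.7  96.3  47.9 -14.7] [647.7 255.5 114.9  48.8   7.6]
[652.7 282.8  93.4  46.5 -14.7] [648.3 255.5 111.4  47.3   7.6]
[653.  282.1  91.   45.3 -14.7] [648.8 255.6 108.5  46.1   7.6]
```

View pics/w3.png

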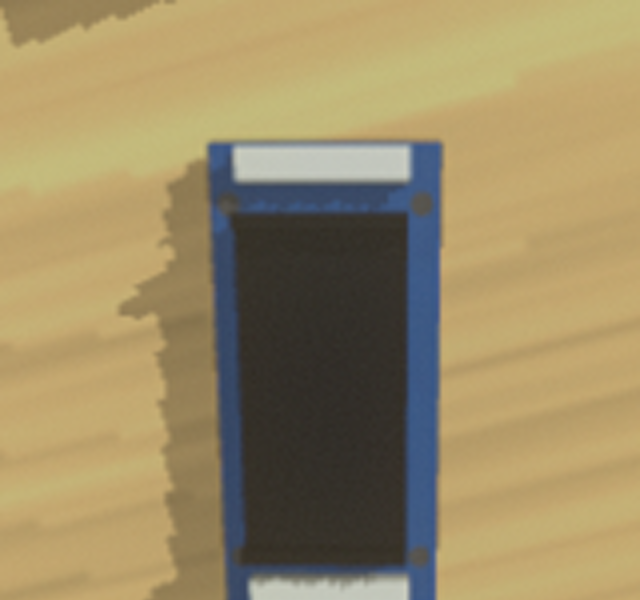

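The tray lies flat between the stops, in the crop at x 236–408, y 213–565. Parallax included, the gaps to the stops look like about 8.5 mm at the far end and 4 mm at the near end. I'll check that with rays.

Run:
```python
from h import *
s=snap('wrist'); g=cv2.cvtColor(s['image'],6)
hsv=cv2.cvtColor(s['image'],cv2.COLOR_BGR2HSV)
print(plane(s,[[260.3,83.3],[261,171.3]],.03).round(4))
print(plane(s,[[260.3,66.2],[261,173]],.02).round(4), ray(s,[0,0])[0])
for u in(250,262,272): print(g[60:92,u],g[164:186,u])
m=cv2.inRange(hsv,*map(np.array,((105,100,30),(125,255,255)))); m[:, :200]=0;m[:,320:]=0;m[200:]=0
ys,xs=np.where(m); P=plane(s,np.c_[xs,ys],.012)[:,:2]*1000
print(cv2.minAreaRect(P.astype(np.float32)))
```

```text
[[0.6925 0.2687 0.03  ]
 [0.6088 0.2908 0.03  ]]
[[0.7084 0.265  0.02  ]
 [0.6051 0.2924 0.02  ]] [0.66744691 0.25544665 0.33496024]
[181 181 182 180 162 136 166 196 198 197 197 196 197 196 156  95  72  71
  73  73  74  79  73  58  52  52  51  49  48  48  50  49] [ 50  51  50  47  48  49  52  52  64  78  93 132 178 196 198 197 197 196
 168 132 128 132]
[181 180 179 175 154 132 168 196 197 197 197 196 198 197 164 108  75  72
  72  73  83  85  73  56  52  51  49  47  46  49  50  49] [ 51  49  49  48  50  49  52  54  64  77  94 132 173 192 196 195 196 197
 169 135 134 133]
[176 172 167 167 149 133 169 196 198 197 196 197 198 196 164 107  74  72
  73  71  73  72  66  56  52  53  51  46  49  49  49  49] [ 50  53  51  48  51  52  53  54  66  88 116 145 179 197 196 196 197 195
 171 137 136 155]
((652.1510620117188, 280.33062744140625), (58.05160903930664, 119.29368591308594), 75.966064453125)
```

Measured gaps are about 7.9 and 5.7 mm, so the tray is centred to 1 mm, yaw about −14.3°. Target for the stack: (651, 280). Now to the purple row.

Request:
{"op": "play_rows", "data": {
  "motion": [
    [[0,0,0.04,-1.4,-4.0,0,8.5],[0,0,0.04,-1.5,-5.5,0,8.5],[0,0,0.04,-1.5,-5.5,0,8.5],[0,0,0.04,-1.5,-5.5,0,8.5],[0,0,0.04,-1.5,-5.5,0,8.5],[0,0,0.04,-1.5,-5.5,0,8.5],[0,0,0.04,-1.5,-5.5,0,8.5],[0,0,0.04,-1.5,-5.5,0,8.5],[0,0,0.04,-1.5,-5.5,0,8.5],[0,0,0.04,-1.5,-5.5,0,8.5]]
  ]
}}

```text
t: 8.55
ee_pos: [0.4361, -0.2617, 0.1873]
tool_rot: [179.9, 0.0, -81.2]
force: [0.8, 0.6, 0.3]
opening: 0.995
```

Request:
{"op": "play_rows", "data": {
  "motion": [
    [[0,0,0,0,0,0,8.5],[0,0,0,0,0,0,8.5]]
  ]
}}

```text
t: 8.8
ee_pos: [0.4368, -0.2595, 0.1873]
tool_rot: [179.9, 0.1, -81.3]
force: [-0.7, 0.6, 0.1]
opening: 0.996
```

Run:
```python
from h import *
s=snap('wrist','w4.png'); st=ctrl.sense(); print(st['ee_pos'].round(4),st['tool_rot'].round(2),st['opening'],ray(s,[0,0])[0])
u=proj(s,[.499,-.268,.021])[0]; print(u,blob(s,'purple',u,.021,60),blob(s,'purple',u,.018,60))
u=proj(s,[.630,-.274,.012])[0]; print(u,blob(s,'white',u,.012,70))
```

```text
[ 0.4372 -0.2586  0.1875] [ 1.7994e+02  8.0000e-02 -8.1210e+01] 0.994206084119999 [ 0.52051977 -0.246434    0.32935371]
[296.6897456  129.43887733] [ 499.1 -267.9   56.8   35.9    8.6] [ 498.9 -268.1   57.3   36.3    8.6]
[326.34930064 -13.73427333] [ 605.4 -271.9   43.1   33.8   88.8]
```

View pics/w4.png

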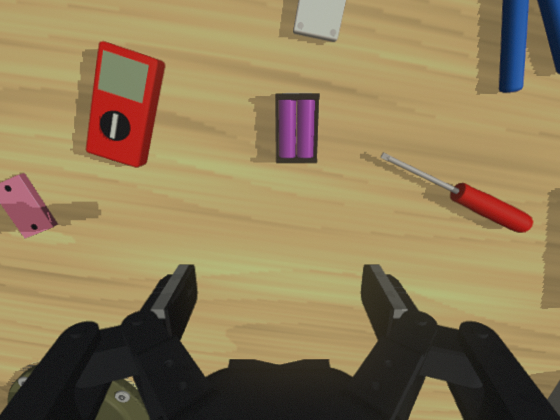

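The purple row is at (297,129) on clear table, with the screwdriver tip at (380,155) outside the finger span. Picking it up.

Request:
{"op": "play_rows", "data": {
  "motion": [
    [[0,0,-0.003,3.0,-0.45,-1.0,8.5],[0,0,0,3.19,-0.48,-2.0,8.5],[0,0,0,0,0,-4.0,8.5],[0,0,0,0,0,-5.0,8.5],[0,0,0,0,0,-3.5,8.5],[0,0,0,0,0,-2.0,8.5],[0,0,0,0,0,-0.85,8.5],[0,0,0,0,0,0,8.5],[0,0,0,0,0,0,6.0],[0,0,0,0,0,0,3.5]]
  ],
  "force": 40
}}

```text
t: 10.1
ee_pos: [0.4994, -0.2691, 0.0057]
tool_rot: [-179.9, -0.1, -81.4]
force: [0.8, 0.6, -0.2]
opening: 0.6
```

Request:
{"op": "play_rows", "data": {
  "motion": [
    [[0,0,0,0,0,0,3.5],[0,0,0,0,0,0,3.5],[0,0,0,0,0,0,3.5],[0,0,0,0,0,2.0,3.5],[0,0,0,0,0,5.0,3.5],[0,0,0,0,0,5.0,3.5],[0,0,0,0,0,5.0,3.5],[0,0,0,0,0,1.3,3.5],[0,0,0,0,0,0,3.5]]
  ]
}}

```text
t: 11.22
ee_pos: [0.4989, -0.2689, 0.1882]
tool_rot: [-179.9, -0.0, -81.4]
force: [0.7, -0.5, -2.5]
opening: 0.504
```

Run:
```python
from h import *
st=ctrl.sense(); print(st['ee_pos'].round(4),st['tool_rot'].round(2),st['opening'],st['force'])
```

```text
[ 0.4989 -0.2689  0.1882] [-1.7993e+02 -4.0000e-02 -8.1420e+01] 0.5041550249809782 [ 0.71656923 -0.52769352 -2.45891765]
```

Request:
{"op": "play_rows", "data": {
  "motion": [
    [[0,0,-0.04,1.5,5.4,0,3.5],[0,0,-0.04,1.5,5.4,0,3.5],[0,0,-0.04,1.5,5.4,0,3.5],[0,0,-0.04,1.5,5.4,0,3.5],[0,0,-0.04,1.5,5.4,0,3.5],[0,0,-0.04,1.5,5.4,0,3.5],[0,0,-0.04,1.5,5.4,0,3.5],[0,0,-0.04,1.5,5.4,0,3.5],[0,0,-0.04,1.5,5.4,0,3.5],[0,0,-0.04,1.5,5.4,0,3.5]]
  ]
}}

```text
t: 12.48
ee_pos: [0.6482, 0.2725, 0.1847]
tool_rot: [179.8, -0.2, -104.4]
force: [1.2, -0.1, -1.1]
opening: 0.498
```

Request:
{"op": "play_rows", "data": {
  "motion": [
    [[0,0,0,0.2,0.9,0,3.5],[0,0,0,0,0,0,3.5],[0,0,0,0,0,0,3.5]]
  ]
}}

```text
t: 12.85
ee_pos: [0.6508, 0.2776, 0.1868]
tool_rot: [180.0, -0.1, -104.5]
force: [-1.2, -0.1, -0.9]
opening: 0.503
```

Run:
```python
from h import *
st=ctrl.sense(); print(st['ee_pos'].round(4),st['tool_rot'].round(2),st['opening'],st['force'])
```

```text
[0.6508 0.2776 0.1868] [ 1.7996e+02 -1.3000e-01 -1.0447e+02] 0.5034335407469349 [-1.21569305 -0.13998806 -0.86702833]
```

Request:
{"op": "play_rows", "data": {
  "motion": [
    [[0,0,0.003,0,0.25,-2.0,3.5],[0,0,0,0,0,-4.0,3.5],[0,0,0,0,0,-4.0,3.5],[0,0,0,0,0,-3.0,3.5],[0,0,0,0,0,-1.5,3.5],[0,0,0,0,0,-0.9,3.5],[0,0,0,0,0,-0.5,3.5],[0,0,0,0,0,0,3.5],[0,0,0,0,0,0,3.5]]
  ]
}}

```text
t: 13.98
ee_pos: [0.6513, 0.2829, 0.0296]
tool_rot: [-179.9, 0.1, -104.2]
force: [-0.1, 0.1, 0.1]
opening: 0.503
```

Run:
```python
from h import *
st=ctrl.sense(); print(st['ee_pos'].round(4),st['tool_rot'].round(2),st['opening'],st['force'])
```

```text
[0.6513 0.2829 0.0296] [-1.7994e+02  5.0000e-02 -1.0416e+02] 0.502569663619096 [-0.12904653  0.1236199   0.11423196]
```

Request:
{"op": "play_rows", "data": {
  "motion": [
    [[0,0,0,0,-0.25,0,3.5],[0,0,0,0,0,-0.2,3.5],[0,0,0,0,0,0,3.5],[0,0,0,0,0,0,3.5]]
  ]
}}

```text
t: 14.48
ee_pos: [0.6513, 0.2797, 0.0278]
tool_rot: [-179.9, 0.0, -104.2]
force: [-1.2, -1.5, 5.6]
opening: 0.503
```

Request:
{"op": "play_rows", "data": {
  "motion": [
    [[0,0,0,0,0,0,5.0],[0,0,0,0,0,0,6.5],[0,0,0,0,0,0,8.0],[0,0,0,0,0,2.0,8.0],[0,0,0,0,0,5.0,8.0],[0,0,0,-3.0,0,5.0,8.0],[0,0,0,-4.0,-0.2,4.5,8.0],[0,0,0,0,0,0,8.0],[0,0,0,0,0,0,8.0]]
  ]
}}

```text
t: 15.6
ee_pos: [0.581, 0.2782, 0.1929]
tool_rot: [-179.9, 0.1, -104.2]
force: [0.1, -0.6, -1.0]
opening: 0.938
```

Run:
```python
from h import *
s=snap('wrist'); st=ctrl.sense(); print(st['ee_pos'].round(4),st['tool_rot'].round(2),ray(s,[0,0])[0])
u=proj(s,[.651,.280,.04])[0]; print(u,blob(s,'purple',u,.043,60))
u=proj(s,[.633,.095,.01])[0]; print(u,blob(s,'orange',u,.010,60))
cv2.imwrite('pics/w5.png',cv2.resize(s['image'][20:200,150:390],(800,600),interpolation=2))
```

```text
[0.581  0.2779 0.1918] [-179.99   -0.   -104.18] [0.66274212 0.25781351 0.3352181 ]
[259.78840318 123.33655358] [651.4 279.3  57.8  36.2 -14.2]
[436.28678983  94.92586782] [633.   96.7  70.9  46.   26.2]
```

View pics/w5.png

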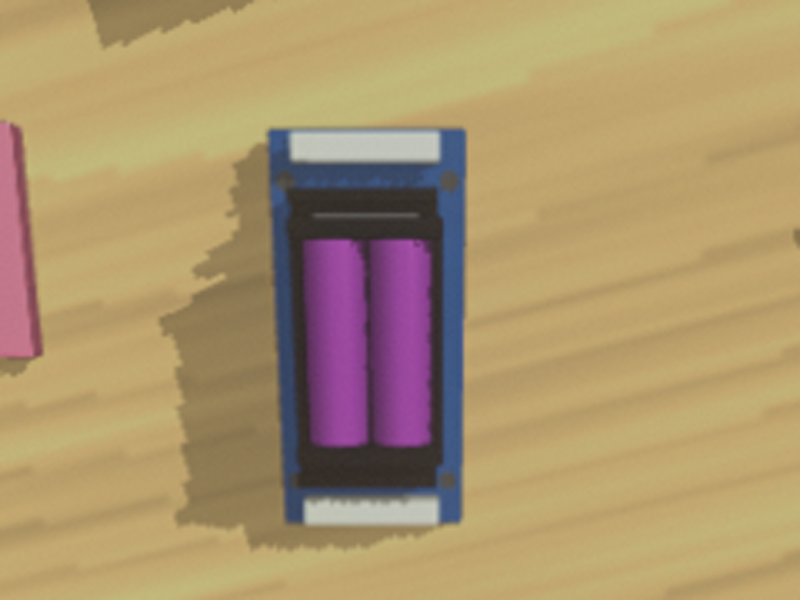

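The purple row sits flat between the tray lips: its centre is (651.4, 279.3), yaw −14.2, within 1 mm of the tray. The spacer is at (633.4, 95) with yaw 26 in four agreeing views, so I go straight to it.

Request:
{"op": "play_rows", "data": {
  "motion": [
    [[0,0,0.117,0.88,-3.05,0,8.5],[0,0,0.117,0.88,-3.05,0,8.5],[0,0,0.117,0.88,-3.05,0,8.5],[0,0,0.117,0.88,-3.05,0,8.5],[0,0,0.117,0.88,-3.05,0,8.5],[0,0,0.117,0.88,-3.05,-3.0,8.5],[0,0,0,0,0,-5.0,8.5],[0,0,0,0,0,-4.0,8.5],[0,0,0,0,0,-2.0,8.5],[0,0,0,0,0,0,8.5]]
  ]
}}

```text
t: 16.9
ee_pos: [0.6322, 0.0943, 0.0486]
tool_rot: [179.7, 0.1, -64.0]
force: [-0.0, -0.1, 0.6]
opening: 0.994
```

Request:
{"op": "play_rows", "data": {
  "motion": [
    [[0,0,0,0,0,0,8.5]]
  ]
}}

```text
t: 17.02
ee_pos: [0.6342, 0.0948, 0.0518]
tool_rot: [-180.0, -0.0, -64.0]
force: [-0.2, -0.3, 1.1]
opening: 0.998
```

Run:
```python
from h import *
st=ctrl.sense(); print(st['ee_pos'].round(4),st['tool_rot'].round(2),st['opening'],st['force'])
```

```text
[0.6342 0.0948 0.0518] [-1.800e+02 -1.000e-02 -6.397e+01] 0.9984812070309514 [-0.17499304 -0.27916627  1.09692613]
```

Request:
{"op": "play_rows", "data": {
  "motion": [
    [[0,0,0,-0.05,0,-3.0,8.5],[0,0,0,0,0,-1.5,8.5],[0,0,0,0,0,-0.7,8.5],[0,0,0,0,0,0,8.5],[0,0,0,0,0,0,6.0],[0,0,0,0,0,0,3.5],[0,0,0,0,0,0,3.5],[0,0,0,0,0,0,3.5],[0,0,0,0,0,0,3.5]]
  ],
  "force": 30
}}

```text
t: 18.15
ee_pos: [0.6336, 0.0952, 0.0005]
tool_rot: [-179.9, -0.0, -63.9]
force: [-1.2, 0.1, 6.0]
opening: 0.502
```

Request:
{"op": "play_rows", "data": {
  "motion": [
    [[0,0,0,0,0,2.0,3.5],[0,0,0,0,0,5.0,3.5],[0,0,0,0,0,6.0,3.5],[0,0,-0.1,0.2,2.0,5.0,3.5],[0,0,-0.12,0.3,4.1,0,3.5],[0,0,-0.12,0.4,4.1,0,3.5],[0,0,-0.12,0.4,4.1,0,3.5],[0,0,-0.12,0.4,4.0,0,3.5],[0,0,-0.12,0,0,0,3.5],[0,0,0,0,0,0,3.5]]
  ]
}}

```text
t: 19.4
ee_pos: [0.6497, 0.2784, 0.1791]
tool_rot: [180.0, -0.1, -104.0]
force: [-0.9, -0.1, -0.9]
opening: 0.501
```

Request:
{"op": "play_rows", "data": {
  "motion": [
    [[0,0,0,0,0,0,3.5]]
  ]
}}

```text
t: 19.52
ee_pos: [0.6502, 0.2771, 0.1796]
tool_rot: [-180.0, -0.0, -104.0]
force: [0.5, -0.4, -0.0]
opening: 0.507
```

Run:
```python
from h import *
st=ctrl.sense(); print(st['ee_pos'].round(4),st['tool_rot'].round(2),st['opening'],st['force'])
```

```text
[0.6502 0.2771 0.1796] [-1.8000e+02 -4.0000e-02 -1.0397e+02] 0.5067806780092696 [ 0.45488948 -0.39564733 -0.03762496]
```

Request:
{"op": "play_rows", "data": {
  "motion": [
    [[0,0,-0.004,0.1,0.1,-2.0,3.5],[0,0,0,0,0,-4.0,3.5],[0,0,0,0,0,-4.0,3.5],[0,0,0,0,0,-2.0,3.5],[0,0,0,0,0,-1.0,3.5],[0,0,0,0,0,-0.3,3.5],[0,0,0,0,0,0,3.5],[0,0,0,0,0,0,3.5]]
  ]
}}

```text
t: 20.52
ee_pos: [0.6517, 0.2794, 0.0479]
tool_rot: [-179.9, 0.1, -104.3]
force: [-0.5, 0.0, 0.8]
opening: 0.504
```

Run:
```python
from h import *
st=ctrl.sense(); print(st['ee_pos'].round(4),st['tool_rot'].round(2),st['opening'],st['force'])
```

```text
[0.6517 0.2794 0.0479] [-1.7992e+02  7.0000e-02 -1.0427e+02] 0.503634583804934 [-0.54377074  0.02788916  0.82784824]
```

Well placed; I lower the last 4 mm to contact.

Request:
{"op": "play_rows", "data": {
  "motion": [
    [[0,0,0,0,0,-0.25,3.5],[0,0,0,0,0,-0.15,3.5],[0,0,0,0,0,-0.05,3.5],[0,0,0,0,0,0,3.5]]
  ]
}}

```text
t: 21.02
ee_pos: [0.6512, 0.2793, 0.0435]
tool_rot: [-180.0, 0.0, -104.3]
force: [-2.9, -0.8, 8.5]
opening: 0.502
```

Request:
{"op": "play_rows", "data": {
  "motion": [
    [[0,0,0,0,0,0,5.0],[0,0,0,0,0,0,6.5],[0,0,0,0,0,0,8.0],[0,0,0,0,0,2.0,8.0],[0,0,0,0,0,5.0,8.0],[0,0,0,-3.0,0,5.0,8.0],[0,0,0,-4.0,-0.2,3.0,8.0],[0,0,0,0,0,0,8.0],[0,0,0,0,0,0,8.0]]
  ]
}}

```text
t: 22.15
ee_pos: [0.5816, 0.2772, 0.1931]
tool_rot: [-179.9, 0.1, -104.3]
force: [-0.5, 0.6, -0.7]
opening: 0.943
```

Run:
```python
from h import *
s=snap('wrist'); st=ctrl.sense(); print(st['ee_pos'].round(4),st['tool_rot'].round(2),ray(s,[0,0])[0])
u=proj(s,[.651,.280,.05])[0]; print(u,blob(s,'orange',u,.053,70))
cv2.imwrite('pics/w6.png',cv2.resize(s['image'][20:200,150:390],(800,600),interpolation=2))
```

```text
[0.5816 0.2769 0.1922] [-1.7998e+02 -1.0000e-02 -1.0430e+02] [0.66322177 0.25662101 0.33539728]
[258.00562451 124.79608112] [651.  279.7  69.6  42.9 -14.3]
```

View pics/w6.png

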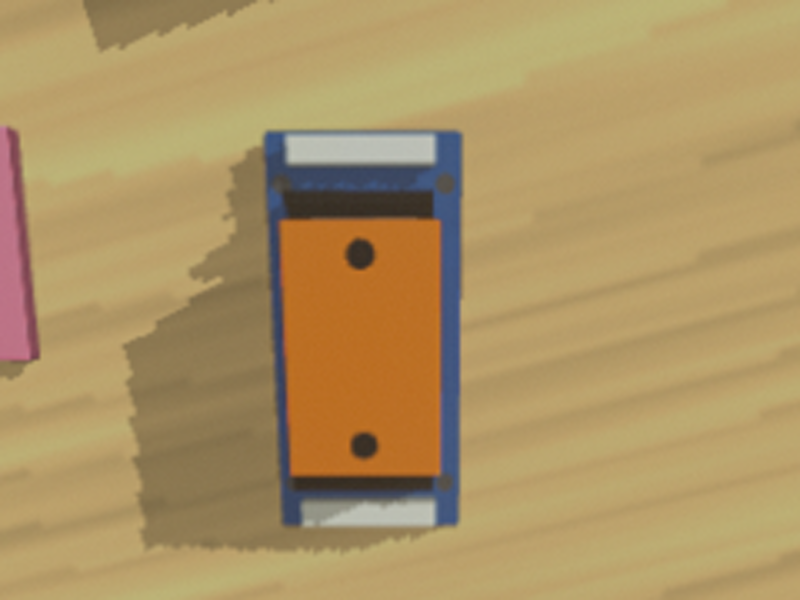

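The spacer is at (651.0, 279.7), yaw −14.3, and measures 69.6 × 42.9 on the expected plane, so it lies flat. Next is the green row.

Request:
{"op": "play_rows", "data": {
  "motion": [
    [[0,0,0.04,-2.0,0,0,8.5],[0,0,0.04,-3.0,-0.3,0,8.5],[0,0,0.04,-3.0,-0.3,0,8.5],[0,0,0.04,-3.0,-0.3,0,8.5],[0,0,0.04,-2.0,-0.2,0,8.5],[0,0,0.034,-1.5,0,0,8.5],[0,0,0,0,0,0,8.5],[0,0,0,0,0,0,8.5]]
  ]
}}

```text
t: 23.2
ee_pos: [0.4371, 0.2662, 0.1921]
tool_rot: [-180.0, -0.0, -90.9]
force: [0.3, 0.5, 0.5]
opening: 0.992
```

Run:
```python
from h import *
s=snap('wrist'); st=ctrl.sense(); print(st['ee_pos'].round(4),st['tool_rot'].round(2),st['opening'],ray(s,[0,0])[0])
u=proj(s,[.498,.266,.021])[0]; print(u,blob(s,'green',u,.021,60))
cv2.imwrite('pics/w7.png',s['image'])
```

```text
[0.4371 0.2661 0.1921] [-1.7997e+02 -1.0000e-02 -9.0940e+01] 0.992407666920223 [0.5215147  0.2652141  0.33428323]
[278.1578092  128.68800511] [497.4 269.6  57.9  36.7  -1.5]
```

View pics/w7.png

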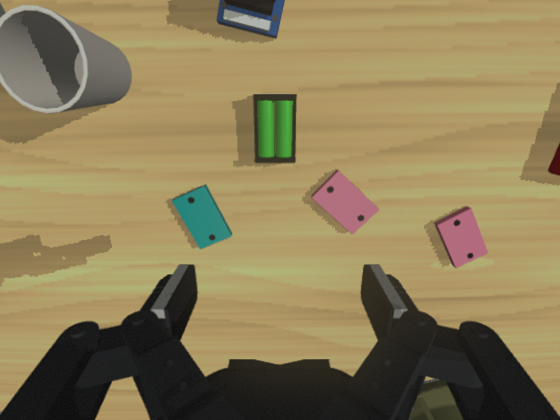

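The green row is at (275,129). The turquoise plate (203,216) and the pink one (345,202) are both clear of the finger footprint. Picking it up.

Request:
{"op": "play_rows", "data": {
  "motion": [
    [[0,0,-0.006,3.0,0.2,-1.0,8.5],[0,0,0,3.03,0.15,-2.0,8.5],[0,0,0,0,0,-4.0,8.5],[0,0,0,0,0,-5.0,8.5],[0,0,0,0,0,-3.7,8.5],[0,0,0,0,0,-2.1,8.5],[0,0,0,0,0,-1.0,8.5],[0,0,0,0,0,0,8.5],[0,0,0,0,0,0,6.0],[0,0,0,0,0,0,3.5]]
  ],
  "force": 40
}}

```text
t: 24.5
ee_pos: [0.497, 0.2699, 0.0052]
tool_rot: [-179.9, 0.1, -91.2]
force: [0.1, -0.9, 0.8]
opening: 0.601
```

Request:
{"op": "play_rows", "data": {
  "motion": [
    [[0,0,0,0,0,0,3.5],[0,0,0,0,0,0,3.5],[0,0,0,0,0,0,3.5]]
  ]
}}

```text
t: 24.88
ee_pos: [0.497, 0.27, 0.0052]
tool_rot: [-179.9, 0.1, -91.2]
force: [-0.9, 0.1, 7.1]
opening: 0.503
```

Request:
{"op": "play_rows", "data": {
  "motion": [
    [[0,0,0,0,0,2.0,3.5],[0,0,0,0,0,5.0,3.5],[0,0,0,0,0,6.0,3.5],[0,0,-0.04,2.0,0.1,5.0,3.5],[0,0,-0.04,3.0,0.2,0,3.5],[0,0,-0.05,3.5,0.2,0,3.5],[0,0,-0.05,3.5,0.2,0,3.5],[0,0,-0.05,3.3,0.2,0,3.5],[0,0,0,0,0,0,3.5],[0,0,0,0,0,0,3.5]]
  ]
}}

```text
t: 26.12
ee_pos: [0.6484, 0.2786, 0.1837]
tool_rot: [179.9, -0.0, -104.4]
force: [-0.3, 0.2, -1.9]
opening: 0.505
```

Run:
```python
from h import *
st=ctrl.sense(); print(st['ee_pos'].round(4),st['tool_rot'].round(2),st['opening'],st['force'])
```

```text
[0.6484 0.2786 0.1837] [ 1.7992e+02 -4.0000e-02 -1.0436e+02] 0.5046614988844786 [-0.33867495  0.22471426 -1.90019537]
```

Request:
{"op": "play_rows", "data": {
  "motion": [
    [[0,0,0,0.2,0.05,-2.0,3.5],[0,0,0,0,0,-4.0,3.5],[0,0,0,0,0,-3.5,3.5],[0,0,0,0,0,-1.8,3.5],[0,0,0,0,0,-0.9,3.5],[0,0,0,0,0,0,3.5],[0,0,0,0,0,0,3.5]]
  ]
}}

```text
t: 27.0
ee_pos: [0.6522, 0.2794, 0.0637]
tool_rot: [-179.9, 0.1, -104.4]
force: [-0.0, 0.7, -0.8]
opening: 0.503
```

Run:
```python
from h import *
st=ctrl.sense(); print(st['ee_pos'].round(4),st['tool_rot'].round(2),st['opening'],st['force'])
```

```text
[0.6522 0.2794 0.0637] [-1.7990e+02  8.0000e-02 -1.0439e+02] 0.5031291884336567 [-0.02335998  0.68816871 -0.76075206]
```

Request:
{"op": "play_rows", "data": {
  "motion": [
    [[0,0,0.001,-0.12,0,-0.3,3.5],[0,0,0,0,0,-0.2,3.5],[0,0,0,0,0,-0.08,3.5],[0,0,0,0,0,0,3.5],[0,0,0,0,0,0,3.5]]
  ]
}}

```text
t: 27.62
ee_pos: [0.6503, 0.2793, 0.0584]
tool_rot: [-180.0, 0.1, -104.3]
force: [-3.9, -1.9, 9.2]
opening: 0.504
```

Request:
{"op": "play_rows", "data": {
  "motion": [
    [[0,0,0,0,0,0,5.0],[0,0,0,0,0,0,6.5],[0,0,0,0,0,0,8.0],[0,0,0,0,0,2.0,8.0],[0,0,0,0,0,4.0,8.0],[0,0,0,-3.0,0,4.5,8.0],[0,0,0,-4.0,-0.2,3.0,8.0],[0,0,0,0,0,0,8.0],[0,0,0,0,0,0,8.0]]
  ]
}}

```text
t: 28.75
ee_pos: [0.5807, 0.2772, 0.1923]
tool_rot: [-179.9, 0.1, -104.3]
force: [-0.3, -0.0, -0.0]
opening: 0.933
```

Run:
```python
from h import *
s=snap('wrist'); st=ctrl.sense(); print(st['ee_pos'].round(4),st['tool_rot'].round(2),ray(s,[0,0])[0])
u=proj(s,[.651,.280,.073])[0]; print(u,blob(s,'green',u,.074,70))
cv2.imwrite('pics/w8.png',cv2.resize(s['image'][20:200,150:390],(800,600),interpolation=2))
```

```text
[0.5807 0.2769 0.1914] [-1.7998e+02 -1.0000e-02 -1.0436e+02] [0.66233866 0.25656114 0.33461182]
[255.8396787  125.58479722] [650.7 278.9  57.6  36.1 -14.4]
```

View pics/w8.png

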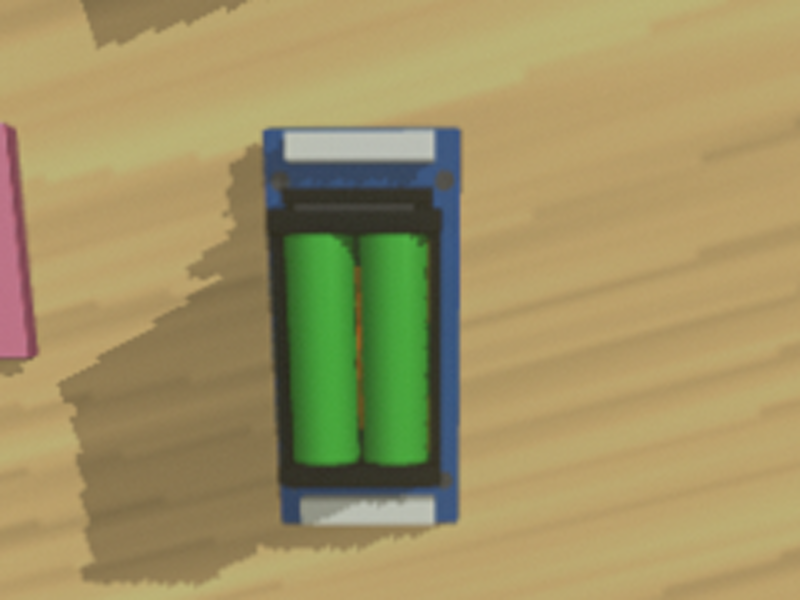

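The green row is at (650.7, 278.9), yaw −14.4, on the expected plane. Now the cover.

Request:
{"op": "play_rows", "data": {
  "motion": [
    [[0,0,0.022,-0.2,-4.5,0,8.5],[0,0,0.022,-0.2,-5.5,0,8.5],[0,0,0.022,-0.2,-5.5,0,8.5],[0,0,0.022,-0.2,-5.5,0,8.5],[0,0,0.022,-0.2,-5.5,0,8.5],[0,0,0.022,-0.2,-5.5,0,8.5],[0,0,0.022,-0.2,-5.5,0,8.5],[0,0,0.022,-0.2,-5.5,0,8.5],[0,0,0.022,-0.2,-5.5,0,8.5],[0,0,0.022,-0.2,-5.5,0,8.5]]
  ]
}}

```text
t: 30.05
ee_pos: [0.56, -0.2654, 0.1902]
tool_rot: [179.9, 0.0, -91.7]
force: [0.3, -0.1, -0.4]
opening: 0.997
```

Request:
{"op": "play_rows", "data": {
  "motion": [
    [[0,0,0,0,0,0,8.5],[0,0,0,0,0,0,8.5],[0,0,0,0,0,0,8.5]]
  ]
}}

```text
t: 30.42
ee_pos: [0.5607, -0.2612, 0.1908]
tool_rot: [180.0, 0.1, -91.6]
force: [0.4, 0.4, 0.4]
opening: 0.997
```

Run:
```python
from h import *
s=snap('wrist'); st=ctrl.sense(); print(st['ee_pos'].round(4),st['tool_rot'].round(2),st['opening'],ray(s,[0,0])[0])
u=proj(s,[.630,-.274,.012])[0]; print(u,blob(s,'white',u,.012,65))
cv2.imwrite('pics/w9.png',s['image'])
```

```text
[ 0.5608 -0.2611  0.191 ] [ 1.7997e+02  6.0000e-02 -9.1600e+01] 0.9914443371805253 [ 0.64529374 -0.2633312   0.33291373]
[289.47782791 119.39013077] [ 630.3 -272.6   82.5   42.7   -2.1]
```

View pics/w9.png

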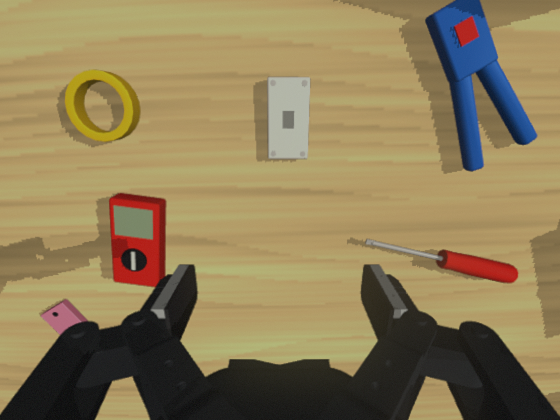

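The cover is at (289,118), white with a grey patch and four screw heads, on clear table. Picking it up.

Request:
{"op": "play_rows", "data": {
  "motion": [
    [[0,0,-0.006,3.4,-0.6,-1.0,8.5],[0,0,0,3.55,-0.55,-2.0,8.5],[0,0,0,0,0,-4.0,8.5],[0,0,0,0,0,-5.0,8.5],[0,0,0,0,0,-3.8,8.5],[0,0,0,0,0,-2.1,8.5],[0,0,0,0,0,-1.15,8.5],[0,0,0,0,0,0,8.5],[0,0,0,0,0,0,6.0],[0,0,0,0,0,0,3.5]]
  ],
  "force": 30
}}

```text
t: 31.72
ee_pos: [0.6304, -0.2746, 0.0021]
tool_rot: [-179.9, -0.0, -92.1]
force: [-0.6, -0.7, 0.7]
opening: 0.599
```

Request:
{"op": "play_rows", "data": {
  "motion": [
    [[0,0,0,0,0,0,3.5],[0,0,0,0,0,0,3.5],[0,0,0,0,0,0,3.5]]
  ]
}}

```text
t: 32.1
ee_pos: [0.6304, -0.2747, 0.0021]
tool_rot: [-179.9, -0.0, -92.1]
force: [-0.9, 0.8, 6.7]
opening: 0.502
```

Request:
{"op": "play_rows", "data": {
  "motion": [
    [[0,0,0,0,0,2.0,3.5],[0,0,0,0,0,5.0,3.5],[0,0,0,0,0,6.0,3.5],[0,0,-0.02,0.2,3.0,5.0,3.5],[0,0,-0.04,0.3,5.4,1.0,3.5],[0,0,-0.04,0.3,5.5,0,3.5],[0,0,-0.04,0.3,5.5,0,3.5],[0,0,-0.04,0.3,5.5,0,3.5],[0,0,-0.04,0.3,5.5,0,3.5],[0,0,0,0.3,5.5,0,3.5]]
  ]
}}

```text
t: 33.35
ee_pos: [0.6496, 0.0864, 0.1923]
tool_rot: [-179.9, 0.0, -104.7]
force: [1.5, -0.3, -0.2]
opening: 0.506
```

Request:
{"op": "play_rows", "data": {
  "motion": [
    [[0,0,0,0,5.5,0,3.5],[0,0,0,0,5.5,0,3.5],[0,0,0,0,5.0,0,3.5],[0,0,0,0,2.9,0,3.5],[0,0,0,0,0,0,3.5],[0,0,0,0,0,0,3.5]]
  ]
}}

```text
t: 34.1
ee_pos: [0.6499, 0.2722, 0.1916]
tool_rot: [-180.0, -0.0, -104.7]
force: [0.1, -1.2, -0.1]
opening: 0.503
```

Run:
```python
from h import *
st=ctrl.sense(); print(st['ee_pos'].round(4),st['tool_rot'].round(2),st['opening'],st['force'])
```

```text
[0.6499 0.2722 0.1916] [-1.7995e+02 -5.0000e-02 -1.0474e+02] 0.5030451330985983 [ 0.14130361 -1.19427776 -0.12152338]
```

Request:
{"op": "play_rows", "data": {
  "motion": [
    [[0,0,0.007,0,0.55,-2.0,3.5],[0,0,0,0,0,-4.0,3.5],[0,0,0,0,0,-3.0,3.5],[0,0,0,0,0,-1.5,3.5],[0,0,0,0,0,-0.6,3.5],[0,0,0,0,0,0,3.5],[0,0,0,0,0,0,3.5]]
  ]
}}

```text
t: 34.98
ee_pos: [0.6505, 0.2792, 0.0813]
tool_rot: [-179.9, 0.1, -104.3]
force: [1.2, -0.6, -0.7]
opening: 0.501
```

Run:
```python
from h import *
st=ctrl.sense(); print(st['ee_pos'].round(4),st['tool_rot'].round(2),st['opening'],st['force'])
```

```text
[0.6505 0.2792 0.0813] [-1.7990e+02  7.0000e-02 -1.0429e+02] 0.5008483399814904 [ 1.15958683 -0.62059558 -0.73264393]
```

Request:
{"op": "play_rows", "data": {
  "motion": [
    [[0,0,0,0,0,-0.3,3.5],[0,0,0,0,0,-0.15,3.5],[0,0,0,0,0,-0.08,3.5],[0,0,0,0,0,0,3.5],[0,0,0,0,0,0,3.5]]
  ]
}}

```text
t: 35.6
ee_pos: [0.6499, 0.2793, 0.0761]
tool_rot: [-180.0, 0.0, -104.3]
force: [-2.7, -0.8, 8.1]
opening: 0.507
```

Request:
{"op": "play_rows", "data": {
  "motion": [
    [[0,0,0,0,0,0,5.0],[0,0,0,0,0,0,6.5],[0,0,0,0,0,0,8.0],[0,0,0,0,0,2.0,8.0],[0,0,0,0,0,4.0,8.0],[0,0,0,-3.0,0,4.0,8.0],[0,0,0,-4.0,-0.2,3.0,8.0],[0,0,0,0,0,0,8.0],[0,0,0,0,0,0,8.0]]
  ]
}}

```text
t: 36.72
ee_pos: [0.5799, 0.2772, 0.2044]
tool_rot: [-180.0, 0.0, -104.3]
force: [0.2, 0.1, -0.3]
opening: 0.935
```

Run:
```python
from h import *
s=snap('wrist'); st=ctrl.sense(); print(st['ee_pos'].round(4),st['opening'],st['force'].round(1))
u=proj(s,[.651,.280,.086])[0]; print(u,blob(s,'white',u,.086,52))
b=snap('side')['image']
A=cv2.resize(s['image'][20:200,150:390],(400,300),interpolation=2)
B=cv2.resize(b[110:260,190:390],(400,300),interpolation=2)
cv2.imwrite('pics/w10.png',np.vstack([np.hstack([A,B]),np.hstack([cv2.resize(snap('scene')['image'],(400,300)),cv2.resize(b,(400,300))])]))
```

```text
[0.58   0.2769 0.2038] 0.9371414117079812 [0.1 0.1 1. ]
[255.44753746 124.58966985] [649.7 279.2  82.7  43.7 -14.4]
```

View pics/w10.png

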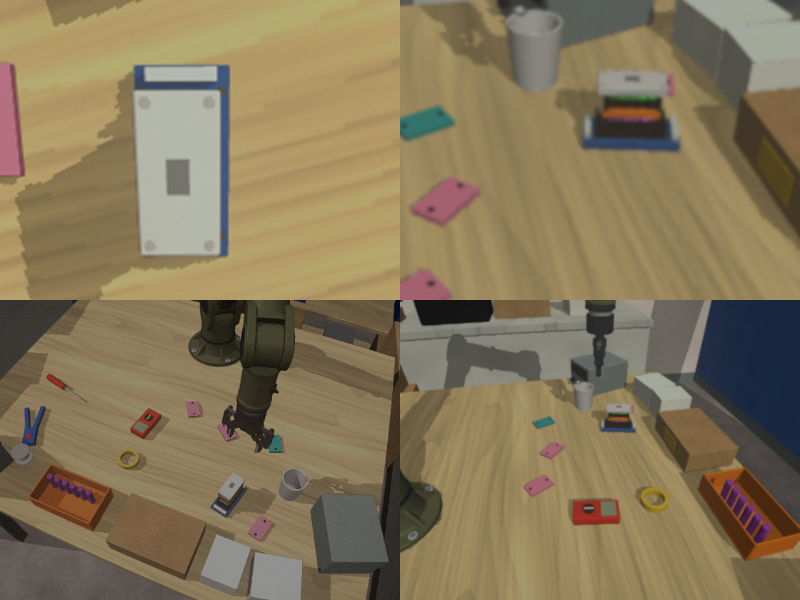

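The pack is complete and level. The cover is at (649.7, 279.2), yaw −14.4, within about 1.5 mm of the parts below, and the bystanders look to be where they were.

```bash
python3 -c "
from cell import ctrl; print(ctrl.sign_off())"
```

```text
the job is handed in; nothing more can be done
None
```

The pack is built in the blue jig in the order asked: tray, purple row, orange spacer, green row, white cover. The gripper is open and clear, and I handed in at about 37 s of the 131 s allowed.

**Stack:** in the wrist view taken after each placing, the parts came out within about 1.5 mm of one another. All lie at about (650–651, 279–280) mm, yaw −14.2 to −14.4°, against the jig's −14.1°. The spacer and cover measured about their true size on the planes where they should lie. The last side view shows the pack level.

**Tray:** it lies between the end stops about 1 mm off centre, with gaps of roughly 8 and 6 mm. One automatic tray reading put it about 2–3 mm off sideways. I put that down to shadow in its mask and relied on the edge rays and the purple row's position instead.

**Forces and bystanders:** the contact forces I read at each placing were under 10 N. I never reached for the tape, meter or cup, and they look unmoved in the final pictures; I checked that by eye, not by measurement.

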